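# Fit the gauge blade into the sprung workshop vise

### The job

Find the gauge blade in the wooden rack that fits the gap of the blue vise snugly: it should slide in with a light drag, neither loose nor forced. Slide it down gently between the two wooden cheeks, near their middle, until its handle rests on the cheeks, then let go and leave it standing there; leave the other two gauges in the rack.

Things in the scene. Friction and masses are not known exactly. Their poses are not given: they have to be found in the camera images.
- gauge_green: Gauge, ~0.2 kg: GREEN block handle, 44 (x) by 64 (y) mm, z 45 to 90 mm; below it a steel blade 12 mm thick (x), 30 wide (y), z 0 to 45 mm, its last 16 mm tapering to a 4 mm tip. Origin: middle of the tip, z up. Stands blade down in the rack, tip 15 mm above the bench; raised 50 mm it is clear. Grip from above across the 44 mm (fingers close along x), mid-height of the handle.
- gauge_yellow: Gauge with YELLOW handle; blade 5 mm thick; otherwise size, axes and origin as the green one. The three gauges stand in any order in the slots, 90 mm apart along their y, of a fixed plywood rack (90 x 290 mm, top 60 mm above the bench), handles resting on it.
- gauge_red: Gauge with RED handle; blade 22 mm thick, tapering to 4 mm at the tip; otherwise size, axes and origin as the green one. Stands in another slot of the rack.
- vise: Fixed blue vise; origin on the bench under mid-gap; x across the gap (screw at -x), y along it. Two wooden cheeks 90 mm long, flat tops 85 mm up; mouth 31 mm wide narrows in 16 mm to a 9 mm gap. Cheeks float 10 mm sideways as a pair, and each yields 5 mm (5 N + 1 N/mm). Sliding drag of 5 to 12 N: a fit. Home: handle down on the cheek tops, gauge origin 40 mm up. Pushing over 40 N is forcing.
Not all that is in view belongs to the job. Of the things that look like the gauge_green, the middle-sized one is meant.

How it is judged:
On the way, in this order (a step that is already met when the one before it is completed fails the run):
1. the green gauge is lifted clear out of the rack (height (world z) of gauge_green above 0.062 m and contact force between the fingers and gauge_green above 1 N), for 0.1 s.
2. its blade, held by the fingers, is pushed at least 20 mm into the gap (z of gauge_green in the frame of vise between 0.03 and 0.065 m and x of gauge_green in the frame of vise between -0.012 and 0.012 m and y of gauge_green in the frame of vise between -0.03 and 0.03 m and contact force between the fingers and gauge_green above 1 N), for 0.1 s.
At the end, for the whole second after the job is handed in: The green gauge stands released and still in the vise gap, handle down on the cheeks (within 7 mm), mid-gap (12 mm across, 25 mm along), upright within 10 and square within 11 degrees; the yellow and red gauges are within 30 mm of where they stood (z of gauge_green in the frame of vise between 0.034 and 0.047 m and x of gauge_green in the frame of vise between -0.012 and 0.012 m and y of gauge_green in the frame of vise between -0.025 and 0.025 m and angle between the x axis of gauge_green and the x axis of vise, either way round below 0.2 rad and angle between gauge_green's own z axis and vertical below 0.17 rad and linear speed of gauge_green below 0.02 m/s and distance of each of gauge_yellow, gauge_red from where it was at the start of the episode below 0.03 m); the robot touches nothing.
It fails at once if the green gauge is rammed into the vise (contact over 80 N) (contact force between gauge_green and vise above 80 N).
It fails at once if the yellow or red gauge is pulled out of the rack (height (world z) of any of gauge_yellow, gauge_red above 0.055 m).
It also fails if it takes over 43 s, if anything falls off the work surface, if the arm or the gripper's body presses on something with over 40 N, if the wrist force passes 120 N, or if a joint passes its speed limit or range.

### The arm

A 7-joint arm with a two-finger parallel gripper is mounted at the origin on the work surface. World frame = base frame: x ahead of the robot, y to its left, z up, the work surface at z = 0. Lengths are in m, angles in rad, forces in N, time in s.
With the tool pointing down it reaches from about 0.4 to 0.85 m from the base axis. Payload 4.5 kg.
Tool frame: the origin (TCP) lies midway between the tips of the shut fingers; the grasp point (between the pads) lies 19 mm behind it; z points along the fingers, y is the direction in which the jaws open and shut (so a half turn about z gives the same grasp; the last joint's range is limited). The gripper opens to 85 mm and grips with 20 to 120 N. Pads are 22 mm wide; open, the fingers measure 114 mm over their backs; the gripper's body (76 mm by 85 mm) begins 54 mm behind the grasp point. The pads swing forward as they close: fully open they stand 13 mm farther back than shut.
Start: joints at [-1.146, 0.689, -0.195, 1.565, 0.157, 0.902, -0.215], TCP at [0.238, 0.578, 0.231] pointing down, gripper open.
Joint ranges: [-3.01, 3.01], [-0.46, 2.08], [-1.47, 1.51], [0.13, 2.56], [-1, 4.14], [0.04, 2.09], [-2.66, 2.66]. Speed limits (rad/s): [2.57, 2.57, 3.14, 3.14, 3.14, 3.14, 3.14].

### API

Orientations are given as a rotation vector (axis times angle).
In Python, from plant import telemetry, imaging, bot gives the robot as it stands.
- The arm moves only by the shell command python3 -m inch 'ROWS' [OPENING] [FORCE]. ROWS is JSON, a list that holds one entry, the list of rows, each a list of 4 numbers: the shift along the tool's x, y, z each as a share of 0.03 m, from -1 to 1, then the turn about the tool's z as a share of 5 degrees, from -1 to 1. In form: [[[x, y, z, spin], ...]]. A call has 1 to 10 rows; each row shifts and turns the pose as measured when the row begins, along the tool's axes as they then stand; what a row does not reach is not made up. A row lasts 1/12 s, in which the tool goes at most 41.7 mm and 7.16 degrees, less where a joint would pass 70% of its speed; a pose out of reach is approached as far as the arm can. A call with a number of a shift or a turn outside -1 to 1 is refused whole. A call with a gripper value outside its range is refused whole. OPENING is the closure, from -1 (fully open) to 1 (shut), set as the call begins (- or left out, the last holds). The fingers move at their own pace and stop on an object; FORCE is the grip in N (left out, the last holds). Time passes only in rows, so rows that do not move let the fingers close. It gives the time, the measured TCP pose, the force and the opening at its end, in the units of the state.
- telemetry.observe(): the state, without advancing time (a new reading comes with each control period).
- imaging.camera(name): name is "scene" or "side" or "wrist"; returns (picture, depth): 384x512x3 uint8, blue, green, red; 384x512 float32, m along the optical axis (not along the pixel's ray), 0 where there is no reading.
- imaging.camera_model(name): a dict with "fx", "fy", "cx", "cy" (pixels), "origin" and "attitude" of the camera in the world; the wrist camera has in their place "T_tool_cam" (4x4, takes a point from camera to tool coordinates, whose origin is the TCP and whose axes are the flange's). Camera axes: x right, y up, looking along -z (the intrinsics and any distortion apply to the point x, -y, -z); pixel columns grow to the right and rows downward; lengths in m; the calibration is good to about 2 mm. A picture is of the moment at which its call begins: read the wrist's pose just before it. camera_model takes no time and is no camera call.
- bot.sign_off(): hands the job in, once; it reports no verdict.
The state is a dict: "t": time; "joint_positions": joint angles; "joint_velocities": joint speeds; "effort": joint torques, N m; "tool_pos": TCP position; "tcp_rot": TCP orientation; "force": force on the tool from outside, world axes, zero at the start; "moment": the same for the moment, N m; "finger_gap": opening from 0.0 (shut) to 1.0 (fully open).
Only numpy, scipy, OpenCV 4.12 (cv2) and the standard library are available. Lean on these libraries where they do the work, as an engineer would, in place of code of your own. Each camera call takes 0.05 s, during which the arm holds its last target. There are 200 camera calls.

## Working session

There is one attempt and no reset: what is moved stays moved. The work goes in short steps, Python scripts to look and compute and a shell command to move; the robot and the scene stay as the last step left them, time stands still between calls to the robot, and variables do not carry over. Pictures are saved under pics/ and viewed, about 8 in all and at most 12, crops included, and the job is handed in when it is done.

```bash
mkdir -p pics; ls; cat > h.py <<'E'
import numpy as np,cv2
from scipy.spatial.transform import Rotation as R
from plant import telemetry, imaging, bot
def pose():
    s=telemetry.observe(); T=np.eye(4); T[:3,:3]=R.from_rotvec(s["tcp_rot"]).as_matrix(); T[:3,3]=s["tool_pos"]; return s,T
def camT(name,T):
    m=imaging.camera_model(name)
    if name=="wrist": return m,T@np.array(m["T_tool_cam"])
    C=np.eye(4); a=np.array(m["attitude"]); C[:3,:3]=a if a.shape==(3,3) else R.from_rotvec(a).as_matrix(); C[:3,3]=m["origin"]; return m,C
def shot(name):
    s,T=pose(); im,d=imaging.camera(name); m,C=camT(name,T); return im,d,m,C
def cloud(d,m,C):
    v,u=np.mgrid[:d.shape[0],:d.shape[1]]
    P=np.stack([(u-m["cx"])/m["fx"]*d,-(v-m["cy"])/m["fy"]*d,-d],-1)
    return P@C[:3,:3].T+C[:3,3]
E
python3 - <<'E'
from h import *
print({k:np.round(v,3) for k,v in telemetry.observe().items()})
for n in ("scene","side","wrist"):
    im,d,m,C=shot(n); print(m); cv2.imwrite(f"pics/{n}0.png",im); np.savez(f"{n}0.npz",im=im,d=d,C=C)
E
```

```text
pics
{'t': np.float64(0.0), 'joint_positions': array([-1.146,  0.69 , -0.195,  1.566,  0.157,  0.903, -0.215]), 'joint_velocities': array([ 0.001,  0.001, -0.001, -0.001,  0.   ,  0.001, -0.001]), 'effort': array([-0.0000e+00, -5.3961e+01, -1.2660e+00, -1.5854e+01,  9.0000e-03,
        1.0000e-02,  0.0000e+00]), 'tool_pos': array([0.238, 0.577, 0.23 ]), 'tcp_rot': array([-6.100e-01, -3.082e+00,  3.000e-03]), 'force': array([-0.135,  0.411,  0.117]), 'moment': array([ 0.003,  0.007, -0.003]), 'finger_gap': np.float64(0.998)}
{'fx': 366.06107259780066, 'fy': 366.06107259780066, 'cx': 260.3754698124493, 'cy': 194.15846598965854, 'origin': array([ 1.27912385, -0.18039716,  0.55516453]), 'attitude': array([0.86301957, 0.69450888, 1.23280975])}
{'fx': 427.3064657225067, 'fy': 427.3064657225067, 'cx': 249.25862070807628, 'cy': 187.93931216471182, 'origin': array([ 0.47318554, -0.84142519,  0.54906961]), 'attitude': array([ 1.02925823, -0.00335784, -0.04794013])}
{'fx': 321.3819755974177, 'fy': 321.3819755974177, 'cx': 254.4381213258346, 'cy': 193.5210865760931, 'T_tool_cam': array([[-8.79090714e-04,  9.59935678e-01,  2.80219058e-01,
         7.10191827e-02],
       [ 9.99999355e-01,  1.04527358e-03, -4.43600278e-04,
        -6.78579811e-04],
       [-7.18733311e-04,  2.80218488e-01, -9.59935978e-01,
        -1.43155641e-01],
       [ 0.00000000e+00,  0.00000000e+00,  0.00000000e+00,
         1.00000000e+00]])}
```

View pics/scene0.png

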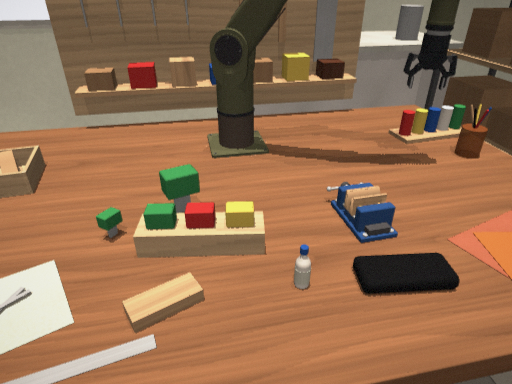

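View pics/side0.png

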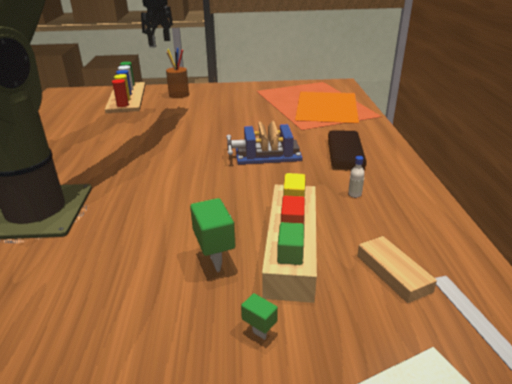

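The rack holds green (scene 160,216), red and yellow. A larger green decoy is at (180,182) and a smaller one at (110,218), so the rack's green is the middle-sized one. The vise is at (362,210).

```bash
python3 - <<'E'
from h import *
for n in ("scene","side"):
    z=np.load(n+"0.npz"); m,C=camT(n,None); P=cloud(z["d"],m,C); hsv=cv2.cvtColor(z["im"],cv2.COLOR_BGR2HSV)
    ok=(z["d"]>0)&(P[...,0]>.2)&(P[...,0]<1)&(abs(P[...,1])<.6)
    for c,(lo,hi) in dict(green=((45,100,40),(80,255,255)),yellow=((22,150,100),(32,255,255)),red=((0,200,80),(4,255,255)),blue=((105,140,40),(125,255,255))).items():
        mk=(cv2.inRange(hsv,lo,hi)>0)&ok
        k,L,st,ce=cv2.connectedComponentsWithStats(mk.astype(np.uint8))
        for i in range(1,k):
            if st[i,4]<120: continue
            Q=P[L==i]; zt=np.percentile(Q[:,2],95); T=Q[Q[:,2]>zt-.006]
            r=cv2.minAreaRect((T[:,:2]*1000).astype(np.float32))
            print(n,c,ce[i].round(),st[i,4],"ztop",zt.round(3),"rect",np.round(r[0]),np.round(r[1]),round(r[2],1))
    # vise cheeks: wood-coloured points at 75-95mm near vise
    u0=(362,210) if n=="scene" else (268,145)
    v,u=np.mgrid[:384,:512]
    mk=ok&(abs(u-u0[0])<45)&(abs(v-u0[1])<40)&(P[...,2]>.07)&(hsv[...,0]<30)
    Q=P[mk]; print("cheeks",len(Q),np.percentile(Q,[2,50,98],axis=0).round(3).tolist(),cv2.minAreaRect((Q[:,:2]*1000).astype(np.float32)))
    mk=ok&(P[...,2]>.053)&(P[...,2]<.068)&(hsv[...,0]<30)
    if n=="scene": mk&=(u>130)&(u<275)&(v>190)&(v<260)
    else: mk&=(u>255)&(u<325)&(v>175)&(v<300)
    Q=P[mk]; print("racktop",len(Q),cv2.minAreaRect((Q[:,:2]*1000).astype(np.float32)))
im=np.load("side0.npz")["im"][105:175,215:315]; im2=np.load("scene0.npz")["im"][170:250,315:415]
cv2.imwrite("pics/v.png",np.vstack([cv2.resize(im,(500,350)),cv2.resize(im2,(500,250))]))
E
```

```text
scene green [179. 181.] 1042 ztop 0.125 rect [ 425. -212.] [61. 84.] 18.7
scene green [160. 216.] 747 ztop 0.107 rect [ 562. -258.] [63. 45.] 85.1
scene green [109. 218.] 395 ztop 0.069 rect [ 499. -383.] [33. 48.] 49.6
scene yellow [239. 218.] 378 ztop 0.104 rect [608. -80.] [23. 65.] 9.6
scene blue [365. 215.] 1346 ztop 0.076 rect [562. 245.] [127.  90.] 2.3
cheeks 534 [[0.535, 0.202, 0.071], [0.553, 0.243, 0.08], [0.584, 0.29, 0.087]] ((550.2384033203125, 245.95980834960938), (68.41300201416016, 91.64713287353516), 2.9899208545684814)
racktop 1955 ((530.7269897460938, -162.30455017089844), (290.03173828125, 183.9788360595703), 80.60591125488281)
side green [214. 226.] 1707 ztop 0.125 rect [ 423. -215.] [57. 82.] 17.7
side green [291. 240.] 814 ztop 0.107 rect [ 560. -260.] [61. 41.] 80.4
side green [259. 312.] 854 ztop 0.07 rect [ 497. -385.] [33. 47.] 50.6
side yellow [294. 184.] 438 ztop 0.108 rect [588. -83.] [64. 41.] 81.5
side red [293. 206.] 379 ztop 0.108 rect [ 574. -173.] [59. 39.] 81.5
cheeks 336 [[0.537, -0.091, 0.071], [0.571, 0.216, 0.084], [0.614, 0.291, 0.107]] ((577.854736328125, 98.7737045288086), (101.99519348144531, 393.5373840332031), 2.1796646118164062)
racktop 2536 ((569.8035278320312, -200.2755889892578), (356.11688232421875, 89.83490753173828), 80.56324005126953)
```

View pics/v.png

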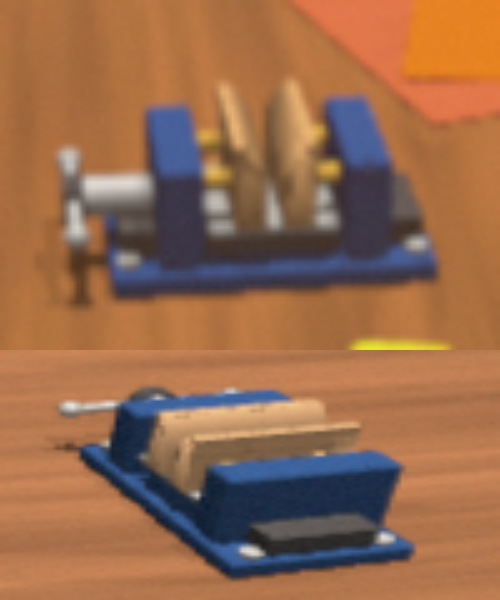

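```bash
cat >> h.py <<'E'
def plan(x,y,z,yaw):
    "remaining shift in tool axes (units of 30 mm) and spin (units of 5 deg); yaw = world angle of the tool y axis, deg, mod 180"
    s,T=pose(); d=T[:3,:3].T@(np.array([x,y,z])-T[:3,3])/.03
    cur=np.degrees(np.arctan2(T[1,1],T[0,1])); dy=(yaw-cur+90)%180-90
    print("t",round(float(s["t"]),2),"tcp",T[:3,3].round(4),"yaw",cur.round(2),"tilt",np.degrees(np.arccos(-T[2,2])).round(2),"F",np.round(s["force"],1),"gap",round(float(s["finger_gap"]),3),"q",np.round(s["joint_positions"],2))
    print("rows-units xyz",d.round(2),"spin",(-dy/5).round(2), "shift in world mm",((np.array([x,y,z])-T[:3,3])*1000).round(1))
E
python3 -m inch '[[[0,0,0,1],[0,0,0,1],[0,0,0,1],[0,0,0,1],[0,0,0,1],[0,0,0,1],[0,0,0,1],[0,0,0,1]]]' -1
python3 -m inch '[[[0,0,0,1],[0,0,0,1],[0,0,0,1],[0,0,0,1],[0,0,0,1],[0,0,0,1],[0,0,0,1]]]'
python3 -c "
from h import *; plan(.561,-.259,.23,-8.7)"
```

```text
t: 0.82
tool_pos: [0.2372, 0.575, 0.2275]
tcp_rot: [1.669, 2.661, -0.013]
force: [-0.3, -1.0, -0.8]
finger_gap: 1.0
t: 1.4
tool_pos: [0.2356, 0.5733, 0.225]
tcp_rot: [2.419, 1.995, -0.021]
force: [-0.3, 0.8, -0.1]
finger_gap: 1.002
t 1.4 tcp [0.2356 0.5733 0.225 ] yaw -10.97 tilt 0.82 F [-0.3  0.8 -0.1] gap 1.002 q [-1.37  0.7   0.2   1.59 -0.17  0.89 -1.29]
rows-units xyz [-25.17  15.93   0.11] spin -0.45 shift in world mm [ 325.4 -832.3    5. ]
```

```bash

python3 -m inch '[[[-1,0.63,-0.03,0],[-1,0.63,-0.03,0],[-1,0.63,-0.03,0],[-1,0.63,-0.03,0],[-1,0.63,-0.03,0],[-1,0.63,-0.03,0],[-1,0.63,-0.03,0],[-1,0.63,-0.03,0],[-1,0.63,-0.03,0],[-1,0.63,-0.03,0]]]'
python3 -c "
from h import *; plan(.561,-.259,.23,-8.7)"
```

```text
t: 2.23
tool_pos: [0.362, 0.2398, 0.2327]
tcp_rot: [-2.405, -2.02, 0.021]
force: [0.6, -0.4, 0.0]
finger_gap: 1.002
t 2.23 tcp [0.362  0.2398 0.2327] yaw -9.94 tilt 0.76 F [ 0.6 -0.4  0. ] gap 1.002 q [-0.79  0.46  0.15  2.11 -0.12  0.6  -0.73]
rows-units xyz [-15.23   9.41   0.15] spin -0.25 shift in world mm [ 199.  -498.8   -2.7]
```

```bash

python3 -m inch '[[[-1,0.63,0,0],[-1,0.63,0,0],[-1,0.63,0,0],[-1,0.63,0,0],[-1,0.63,0,0],[-1,0.63,0,0],[-1,0.63,0,0],[-1,0.63,0,0],[-1,0.63,0,0],[-1,0.63,0,0]]]'
python3 -m inch '[[[-1,0.6,0,0],[-1,0.6,0,0],[-1,0.6,0,0],[-0.7,0.5,0,0],[0,0,0,0],[0,0,0,0]]]'
python3 - <<'E'
from h import *
plan(.561,-.259,.23,-8.7)
im,d,m,C=shot("wrist"); cv2.imwrite("pics/w1.png",im); P=cloud(d,m,C); hsv=cv2.cvtColor(im,cv2.COLOR_BGR2HSV)
for c,(lo,hi) in dict(green=((45,100,40),(80,255,255)),yellow=((22,150,100),(32,255,255)),red=((0,200,80),(4,255,255))).items():
    mk=(cv2.inRange(hsv,lo,hi)>0)&(d>0)
    k,L,st,ce=cv2.connectedComponentsWithStats(mk.astype(np.uint8))
    for i in range(1,k):
        if st[i,4]<300: continue
        Q=P[L==i]; zt=np.percentile(Q[:,2],90); T=Q[Q[:,2]>zt-.005]
        r=cv2.minAreaRect((T[:,:2]*1000).astype(np.float32))
        print(c,ce[i].round(),st[i,4],"ztop",zt.round(3),"rect",np.round(r[0],1),np.round(r[1],1),round(r[2],1))
E
```

```text
t: 3.07
tool_pos: [0.4996, -0.105, 0.2338]
tcp_rot: [-2.401, -2.022, 0.02]
force: [0.5, -0.1, -0.6]
finger_gap: 1.0
t: 3.57
tool_pos: [0.55, -0.2436, 0.2326]
tcp_rot: [2.414, 2.008, -0.025]
force: [-0.1, 1.5, -0.3]
finger_gap: 0.999
t 3.57 tcp [ 0.55   -0.2436  0.2326] yaw -10.51 tilt 0.93 F [-0.1  1.5 -0.3] gap 0.999 q [ 0.28  0.66  0.09  1.64 -0.06  0.85  0.21]
rows-units xyz [-0.44  0.46  0.09] spin -0.36 shift in world mm [ 11.  -15.4  -2.6]
green [104. 170.] 9734 ztop 0.124 rect [ 422.5 -211.7] [59.6 86.6] 17.6
green [268. 191.] 3623 ztop 0.106 rect [ 558.7 -258.1] [63.3 43.2] 80.5
green [232. 294.] 1650 ztop 0.068 rect [ 496.3 -383. ] [32.7 47.3] 48.9
yellow [266.   4.] 533 ztop 0.106 rect [ 583.2 -110. ] [ 6.2 43.5] 79.1
red [268.  88.] 4393 ztop 0.106 rect [ 573.3 -169.9] [63.3 43.2] 80.8
```

View pics/w1.png

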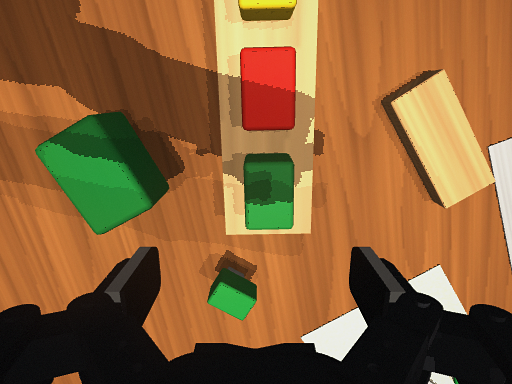

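The green gauge is at (268,191) below the hand, between the fingers, and the big decoy at (104,170) is clear of them. Next I align and descend partway.

```bash

python3 -m inch '[[[-0.4,0.3,0.5,-0.2],[-0.1,0.1,1,0],[0,0,1,0],[0,0,0.5,0],[0,0,0,0]]]'
python3 -c "
from h import *; plan(.559,-.2585,.062,-9.4)"
```

```text
t: 4.03
tool_pos: [0.5594, -0.2541, 0.1415]
tcp_rot: [2.387, 2.041, -0.018]
force: [0.2, -0.1, -0.6]
finger_gap: 1.005
t 4.03 tcp [ 0.5594 -0.2541  0.1415] yaw -8.93 tilt 0.67 F [ 0.2 -0.1 -0.6] gap 1.005 q [ 0.31  0.79  0.07  1.68 -0.06  0.68  0.25]
rows-units xyz [-0.12  0.03  2.65] spin 0.09 shift in world mm [ -0.4  -4.4 -79.5]
```

```bash

python3 -m inch '[[[-0.12,0,0.9,0.1],[-0.05,0,0.9,0],[0,0,0.7,0],[0,0,0.2,0],[0,0,0,0]]]'
python3 -c "
from h import *; plan(.559,-.2585,.062,-9.4)"
```

```text
t: 4.45
tool_pos: [0.5608, -0.2521, 0.0623]
tcp_rot: [2.386, 2.041, -0.01]
force: [-0.2, 0.3, -0.3]
finger_gap: 1.004
t 4.45 tcp [ 0.5608 -0.2521  0.0623] yaw -8.91 tilt 0.39 F [-0.2  0.3 -0.3] gap 1.004 q [ 0.32  0.91  0.05  1.72 -0.07  0.52  0.25]
rows-units xyz [-0.22 -0.03  0.01] spin 0.1 shift in world mm [-1.8 -6.4 -0.3]
```

```bash

python3 -m inch '[[[-0.2,-0.05,0,0.1],[-0.05,0,0,0],[0,0,0,0]]]'
python3 -m inch '[[[0,0,0,0],[0,0,0,0],[0,0,0,0],[0,0,0,0],[0,0,0,0],[0,0,0,0]]]' 1 60
python3 -c "
from h import *; plan(.559,-.2585,.062,-9.4)"
```

```text
t: 4.7
tool_pos: [0.56, -0.2586, 0.0662]
tcp_rot: [2.391, 2.031, -0.006]
force: [-0.6, 0.1, -0.1]
finger_gap: 1.001
t: 5.2
tool_pos: [0.5619, -0.2601, 0.0705]
tcp_rot: [2.388, 2.026, -0.002]
force: [-0.1, 0.9, -1.7]
finger_gap: 0.509
t 5.2 tcp [ 0.5619 -0.2601  0.0705] yaw -9.37 tilt 0.59 F [-0.1  0.9 -1.7] gap 0.509 q [ 0.33  0.89  0.05  1.72 -0.07  0.53  0.25]
rows-units xyz [ 0.04 -0.1   0.28] spin 0.01 shift in world mm [-2.9  1.6 -8.5]
```

Gripped (gap .51 ≈ 43 mm), but the hand crept up 8 mm, so I'll regrip lower and offset the drift.

```bash

python3 -m inch '[[[0,0,0.03,0],[0,0,0.03,0],[0.03,-0.05,0.15,0],[0,-0.03,0.15,0],[0,0,0.1,0],[0,0,0.03,0]]]' -1
python3 -m inch '[[[0,0,0.03,0],[0,0,0.03,0],[0,0,0.03,0],[0,0,0.03,0],[0,0,0.03,0],[0,0,0.03,0]]]' 1 60
python3 -c "
from h import *; plan(.559,-.2585,.062,-9.4)"
```

```text
t: 5.7
tool_pos: [0.5598, -0.2586, 0.054]
tcp_rot: [2.387, 2.026, -0.002]
force: [-0.5, -0.7, -0.1]
finger_gap: 1.001
t: 6.2
tool_pos: [0.5587, -0.2609, 0.0584]
tcp_rot: [2.388, 2.023, -0.005]
force: [-0.1, 0.5, 4.2]
finger_gap: 0.504
t 6.2 tcp [ 0.5587 -0.2609  0.0584] yaw -9.46 tilt 0.7 F [-0.1  0.5  4.2] gap 0.504 q [ 0.33  0.91  0.05  1.73 -0.07  0.5   0.25]
rows-units xyz [ 0.08 -0.   -0.12] spin -0.01 shift in world mm [0.3 2.4 3.6]
```

```bash

python3 -m inch '[[[0,0,-0.3,0],[0,0,-0.6,0],[0,0,-1,0],[0,0,-1,0],[0,0,-1,0],[0,0,-0.8,0],[0,0,0,0]]]'
python3 -c "
from h import *; plan(.562,.245,.2,2.3)"
```

```text
t: 6.78
tool_pos: [0.5552, -0.2572, 0.2008]
tcp_rot: [-2.396, -2.032, 0.013]
force: [1.3, -0.4, -2.1]
finger_gap: 0.508
t 6.78 tcp [ 0.5552 -0.2572  0.2008] yaw -9.41 tilt 0.48 F [ 1.3 -0.4 -2.1] gap 0.508 q [ 0.31  0.71  0.08  1.64 -0.06  0.8   0.25]
rows-units xyz [16.55 -2.51 -0.06] spin -2.34 shift in world mm [  6.8 502.2  -0.8]
```

```bash

python3 -m inch '[[[1,-0.15,0,-0.25],[1,-0.15,0,-0.25],[1,-0.15,0,-0.25],[1,-0.15,0,-0.25],[1,-0.15,0,-0.25],[1,-0.15,0,-0.25],[1,-0.1,0,-0.25],[1,-0.1,0,-0.25],[1,-0.1,0,-0.2],[1,0,0,0]]]'
python3 -m inch '[[[1,0,0,-0.2],[1,0,0,0],[0.8,0,0,0],[0,0,0,0],[0,0,0,0],[0,0,0,0]]]'
python3 - <<'E'
from h import *
plan(.562,.245,.2,2.3)
im,d,m,C=shot("wrist"); cv2.imwrite("pics/w2.png",im); np.savez("w2.npz",im=im,d=d,C=C); P=cloud(d,m,C); hsv=cv2.cvtColor(im,cv2.COLOR_BGR2HSV)
def rect(t,mk):
    Q=P[mk&(d>0)]
    if len(Q)<50: print(t,len(Q)); return
    r=cv2.minAreaRect((Q[:,:2]*1000).astype(np.float32)); print(t,len(Q),np.round(r[0],1),np.round(r[1],1),round(r[2],1))
near=(abs(P[...,0]-.562)<.12)&(abs(P[...,1]-.245)<.08)
rect("blue top",near&(cv2.inRange(hsv,(105,120,30),(125,255,255))>0)&(P[...,2]>.06))
top=near&(P[...,2]>.080)&(P[...,2]<.092)&(hsv[...,0]<30)
k,L,st,ce=cv2.connectedComponentsWithStats(top.astype(np.uint8))
for i in range(1,k):
    if st[i,4]>60: print(ce[i].round()); rect("cheek",L==i)
g=(cv2.inRange(hsv,(45,100,40),(80,255,255))>0)&(P[...,2]>.1)
rect("green",g); print(P[g&(d>0)][:,2].max() if g.any() else 0)
E
```

```text
t: 7.62
tool_pos: [0.5342, 0.0457, 0.1913]
tcp_rot: [-2.197, -2.243, 0.034]
force: [0.2, -0.2, -1.3]
finger_gap: 0.506
t: 8.12
tool_pos: [0.5251, 0.1453, 0.1841]
tcp_rot: [-2.15, -2.273, 0.041]
force: [0.6, 0.3, -2.4]
finger_gap: 0.51
t 8.12 tcp [0.5251 0.1453 0.1841] yaw 3.19 tilt 1.68 F [ 0.6  0.3 -2.4] gap 0.51 q [-0.4   0.66  0.07  1.84 -0.07  0.67 -0.23]
rows-units xyz [ 3.24  1.4  -0.6 ] spin 0.18 shift in world mm [36.9 99.7 15.9]
blue top 8956 [558.5 243.2] [127.7  87. ] 2.4
[289.  60.]
cheek 1838 [541.7 240.8] [11.6 79.8] 2.6
[339.  60.]
cheek 2099 [575.2 242.2] [12.2 80.2] 2.0
green 18553 [524.8 154.2] [45.4 49.5] 3.0
0.2643928886415017
```

View pics/w2.png

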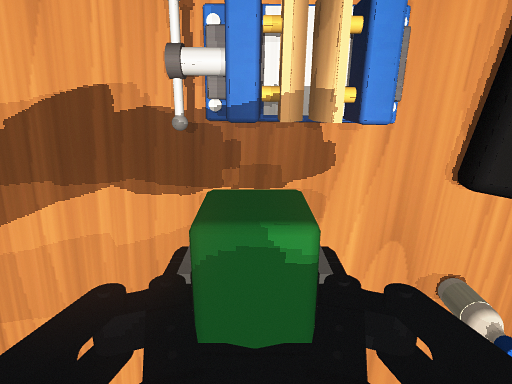

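The vise cheeks show at (289,60) and (339,60) in the wrist view. Mid-gap is ≈ (0.558, 0.246) with yaw ≈ 2.3°, and the held gauge is centred on the TCP in x.

```bash

python3 -m inch '[[[1,0.4,-0.3,0],[1,0.4,-0.2,0],[0.9,0.3,0,0.1],[0.3,0,0,0],[0,0,0,0]]]'
python3 -c "
from h import *; plan(.5584,.244,.15,2.3);print(pose()[1].round(3))"
```

```text
t: 8.58
tool_pos: [0.5551, 0.2338, 0.1954]
tcp_rot: [-2.182, -2.245, 0.056]
force: [0.8, -0.2, -1.7]
finger_gap: 0.506
t 8.58 tcp [0.5551 0.2338 0.1954] yaw 1.61 tilt 2.15 F [ 0.8 -0.2 -1.7] gap 0.506 q [-0.53  0.72  0.1   1.65 -0.09  0.82 -0.36]
rows-units xyz [0.36 0.17 1.5 ] spin -0.14 shift in world mm [  3.3  10.2 -45.4]
[[-0.029  0.999 -0.033  0.555]
 [ 0.999  0.028 -0.019  0.234]
 [-0.018 -0.033 -0.999  0.195]
 [ 0.     0.     0.     1.   ]]
```

```bash

python3 -m inch '[[[0.3,0.1,0.5,-0.1],[0.05,0.07,0.5,0],[0,0,0.4,0],[0,0,0.1,0],[0,0,0,0]]]'
python3 - <<'E'
from h import *
plan(.5595,.244,.083,2.3)
for n in("side","scene"):
    im,d,m,C=shot(n); 
    cv2.imwrite(f"pics/{n}2.png",cv2.resize(im[60:180,200:340] if n=="side" else im[140:250,290:430],None,fx=4,fy=4))
a=cv2.imread("pics/side2.png");b=cv2.imread("pics/scene2.png");cv2.imwrite("pics/c2.png",cv2.resize(np.vstack([a,b]),None,fx=.65,fy=.65))
E
```

```text
t: 9.0
tool_pos: [0.5594, 0.2327, 0.1483]
tcp_rot: [-2.186, -2.247, 0.065]
force: [0.3, 0.3, -2.0]
finger_gap: 0.506
t 9.0 tcp [0.5594 0.2327 0.1483] yaw 1.55 tilt 2.42 F [ 0.3  0.3 -2. ] gap 0.506 q [-0.53  0.79  0.1   1.67 -0.09  0.73 -0.36]
rows-units xyz [0.43 0.09 2.16] spin -0.15 shift in world mm [  0.1  11.3 -65.3]
```

View pics/c2.png

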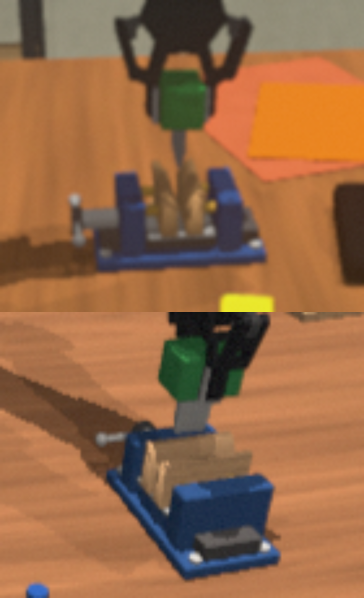

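Side view (top crop): the blade tip hangs over the middle of the mouth. Scene view (bottom crop): it is about 11 mm short along y. I'll correct y, then go down slowly.

```bash

python3 -m inch '[[[0.35,0.05,0,-0.15],[0.15,0.03,0.1,0],[0.05,0,0.2,0],[0,0,0.3,0],[0,0,0.2,0],[0,0,0.15,0],[0,0,0.15,0]]]'
python3 -c "
from h import *; plan(.5595,.244,.083,2.3)"
```

```text
t: 9.68
tool_pos: [0.5632, 0.2514, 0.1162]
tcp_rot: [-2.172, -2.264, 0.053]
force: [-0.1, -0.1, -2.4]
finger_gap: 0.511
t 9.68 tcp [0.5632 0.2514 0.1162] yaw 2.38 tilt 1.93 F [-0.1 -0.1 -2.4] gap 0.511 q [-0.55  0.84  0.09  1.66 -0.1   0.68 -0.37]
rows-units xyz [-0.22 -0.1   1.12] spin 0.02 shift in world mm [ -3.7  -7.4 -33.2]
```

```bash

python3 -m inch '[[[-0.1,-0.1,0,0],[-0.05,-0.03,0.05,0],[0,0,0.15,0],[0,0,0.15,0],[0,0,0.15,0]]]'
python3 -c "
from h import *; plan(.5595,.244,.083,2.3)"
```

```text
t: 10.1
tool_pos: [0.5587, 0.2448, 0.0999]
tcp_rot: [-2.173, -2.264, 0.054]
force: [-1.4, -0.1, 7.1]
finger_gap: 0.506
t 10.1 tcp [0.5587 0.2448 0.0999] yaw 2.32 tilt 1.98 F [-1.4 -0.1  7.1] gap 0.506 q [-0.54  0.86  0.09  1.69 -0.1   0.63 -0.36]
rows-units xyz [-0.02  0.04  0.56] spin 0.0 shift in world mm [  0.8  -0.8 -16.9]
```

```bash

python3 -m inch '[[[0,0,0.12,0],[0,0,0.12,0],[0,0,0.12,0],[0,0,0.12,0]]]'
python3 -c "
from h import *; plan(.5595,.244,.083,2.3)"
```

```text
t: 10.43
tool_pos: [0.5627, 0.2455, 0.0883]
tcp_rot: [2.176, 2.265, -0.04]
force: [-1.4, -1.5, 4.9]
finger_gap: 0.508
t 10.43 tcp [0.5627 0.2455 0.0883] yaw 2.3 tilt 1.45 F [-1.4 -1.5  4.9] gap 0.508 q [-0.54  0.87  0.08  1.69 -0.1   0.6  -0.36]
rows-units xyz [-0.04 -0.1   0.18] spin -0.0 shift in world mm [-3.2 -1.5 -5.3]
```

```bash

python3 -m inch '[[[-0.03,-0.08,0.1,0],[0,-0.02,0.1,0],[0,0,0.1,0]]]'
python3 -c "
from h import *; plan(.5595,.244,.083,2.3)"
```

```text
t: 10.68
tool_pos: [0.5641, 0.2453, 0.0829]
tcp_rot: [2.173, 2.261, -0.024]
force: [-0.7, -3.2, 35.7]
finger_gap: 0.508
t 10.68 tcp [0.5641 0.2453 0.0829] yaw 2.28 tilt 0.95 F [-0.7 -3.2 35.7] gap 0.508 q [-0.54  0.88  0.08  1.7  -0.1   0.58 -0.36]
rows-units xyz [-0.04 -0.15 -0.  ] spin -0.0 shift in world mm [-4.6 -1.3  0.1]
```

Seated: the force jumped at z = 0.083, as predicted. I'll ease off and nudge x back toward mid-gap; the cheeks float.

```bash

python3 -m inch '[[[-0.02,-0.08,-0.05,0],[0,-0.08,0,0],[0,-0.08,0,0]]]'
python3 -c "
from h import *; plan(.5595,.244,.083,2.3)"
```

```text
t: 10.93
tool_pos: [0.5579, 0.2445, 0.085]
tcp_rot: [2.172, 2.26, -0.02]
force: [0.1, -0.1, 3.2]
finger_gap: 0.511
t 10.93 tcp [0.5579 0.2445 0.085 ] yaw 2.27 tilt 0.83 F [ 0.1 -0.1  3.2] gap 0.511 q [-0.54  0.87  0.08  1.72 -0.1   0.56 -0.36]
rows-units xyz [-0.02  0.05  0.07] spin -0.01 shift in world mm [ 1.6 -0.5 -2. ]
```

Centred. A small push to settle it, then open.

```bash

python3 -m inch '[[[0,0.03,0.07,0],[0,0,0.03,0]]]'
python3 -m inch '[[[0,0,0.02,0],[0,0,0.02,0],[0,0,0.02,0],[0,0,0.02,0],[0,0,0.02,0],[0,0,0.02,0]]]' -1
python3 -c "
from h import *; plan(.5595,.244,.083,2.3)"
```

```text
t: 11.1
tool_pos: [0.5595, 0.2447, 0.0831]
tcp_rot: [2.17, 2.259, -0.016]
force: [-0.2, -1.4, 15.7]
finger_gap: 0.506
t: 11.6
tool_pos: [0.5566, 0.2437, 0.076]
tcp_rot: [2.173, 2.261, -0.026]
force: [0.9, -0.4, -0.6]
finger_gap: 1.002
t 11.6 tcp [0.5566 0.2437 0.076 ] yaw 2.27 tilt 1.01 F [ 0.9 -0.4 -0.6] gap 1.002 q [-0.54  0.88  0.08  1.73 -0.1   0.55 -0.36]
rows-units xyz [ 0.    0.09 -0.24] spin -0.01 shift in world mm [2.9 0.3 7. ]
```

```bash

python3 -m inch '[[[0,0,-0.4,0],[0,0,-0.8,0],[0,0,-1,0],[0,0,-1,0],[0,0,-1,0],[-0.3,0,-0.6,0],[-0.3,0,0,0],[0,0,0,0],[0,0,0,0]]]'
python3 - <<'E'
from h import *
plan(.5595,.244,.083,2.3)
def green(n):
    im,d,m,C=shot(n); P=cloud(d,m,C); hsv=cv2.cvtColor(im,cv2.COLOR_BGR2HSV)
    near=(d>0)&(abs(P[...,0]-.56)<.1)&(abs(P[...,1]-.245)<.07)
    mk=near&(cv2.inRange(hsv,(45,100,40),(80,255,255))>0)&(P[...,2]>.1)
    Q=P[mk]; zt=np.median(Q[Q[:,2]>np.percentile(Q[:,2],90)-.005][:,2]); T=Q[Q[:,2]>zt-.006]; r=cv2.minAreaRect((T[:,:2]*1000).astype(np.float32))
    A=np.c_[T[:,:2],np.ones(len(T))]; c=np.linalg.lstsq(A,T[:,2],rcond=None)[0]
    print(n,"ztop",zt.round(4),np.round(r[0],1),np.round(r[1],1),r[2],"slope deg",np.degrees(c[:2]).round(1))
    mk=near&(cv2.inRange(hsv,(105,120,30),(125,255,255))>0)&(P[...,2]>.06); r=cv2.minAreaRect((P[mk][:,:2]*1000).astype(np.float32)); print(" blue",np.round(r[0],1),np.round(r[1],1),r[2])
    return im
w=green("wrist"); s=green("side"); green("scene")
cv2.imwrite("pics/end.png",np.hstack([cv2.resize(w,(400,300)),cv2.resize(s,(400,300))]))
E
```

```text
t: 12.35
tool_pos: [0.557, 0.2275, 0.2301]
tcp_rot: [2.173, 2.262, -0.029]
force: [-0.8, 1.3, -1.4]
finger_gap: 1.0
t 12.35 tcp [0.557  0.2275 0.2301] yaw 2.31 tilt 1.1 F [-0.8  1.3 -1.4] gap 1.0 q [-0.54  0.67  0.11  1.63 -0.08  0.86 -0.35]
rows-units xyz [0.62 0.16 4.89] spin 0.0 shift in world mm [   2.5   16.5 -147.1]
wrist ztop 0.1303 [558.3 246.2] [43.7 63.1] 2.360424518585205 slope deg [ 0.  -0.4]
 blue [558.2 247.2] [127.7  92.1] 2.566908836364746
side ztop 0.1318 [558.4 238.8] [35.9 53.4] 3.344999313354492 slope deg [-0.2  2.5]
 blue [610.5 240.5] [17.2 74.5] 0.1433626115322113
scene ztop 0.1309 [562.  244.4] [41.9 63.5] 5.18466854095459 slope deg [-3.3  0.7]
 blue [560.3 244. ] [131.1  90.4] 2.7114627361297607
```

View pics/end.png

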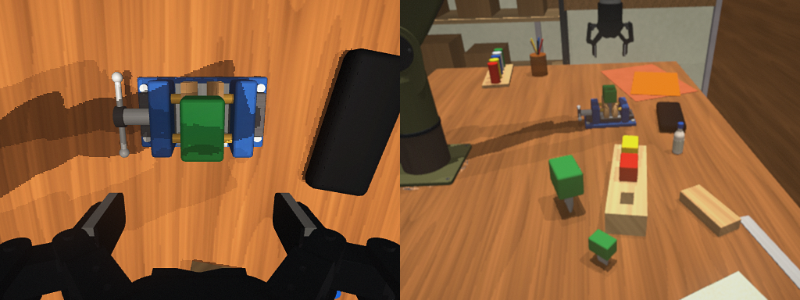

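The gauge stands centred in the vise: handle top at 0.130 (origin 0.040 up), offset about 1 mm, square to within about 0.2°. Red and yellow are still in the rack.

```bash
python3 -c "
from plant import bot; print(bot.sign_off())"
```

```text
the job is handed in; nothing more can be done
None
```

The green gauge, the middle-sized of the three green objects, now stands released in the vise gap, and the job is handed in at about 12.5 s of the 43 s allowed. I lifted it from the rack and slid it down between the cheeks. The drag was about 7–9 N, within the 5–12 N that counts as a fit.

- **Position (wrist camera, after release):** The handle top is at 0.130 m, so the gauge origin is about 40 mm up. It is about 1 mm off mid-gap both across and along, square to about 0.2° and upright to under 0.5°.
- **Other gauges:** In the final side view, red and yellow are still in the rack. I did not re-measure their positions.
- **Forces:** The peak was about 36 N, a brief reading as the handle seated on the cheeks. That is under the 40 N forcing limit, but close to it.
- **Disagreements:** The scene and side views differed from the wrist view by a few mm and by up to about 3° in the angles. Those views were farther away or partly hidden, and their values were still inside the tolerances. The side camera's vise fit saw only one jaw, so I ignored it.
- **Regrip:** The first grip crept up about 8 mm, so I gripped the handle again lower before lifting.

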